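# Seat a new water-filter cartridge in the clear bay

## Robot

A 7-joint arm with a two-finger parallel gripper is mounted at the origin on the work surface. World frame = base frame: x ahead of the robot, y to its left, z up, the work surface at z = 0. Lengths are in m, angles in degrees, forces in N, time in s.
With the tool pointing down it reaches from about 0.425 to 0.875 m from the base axis. Payload 4.7 kg.
Tool frame: the origin (TCP) lies at the centre of the arm's flange, where the gripper is bolted on; the fingertips stand 182 mm ahead of it and the grasp point (between the pads) lies 164 mm ahead of it; z points along the fingers, y is the line along which they close (so a half turn about z gives the same grasp; the last joint's range is limited). The gripper opens to 87 mm and grips with 3 to 60 N. Pads are 19 mm wide; open, the fingers measure 117 mm over their backs; the gripper's body (75 mm by 190 mm) begins 51 mm behind the grasp point.
Start: joints at [-70.812, 18.392, -4.016, 83.108, 1.295, 78.541, -3.26], TCP at [0.205, 0.617, 0.405] pointing down, gripper open.
Joint ranges: [-163.93, 163.93], [-17.29, 119.83], [-79.2, 71.16], [3.27, 140.29], [-89.18, 269.18], [5.43, 117.66], [-154.24, 154.24]. Speed limits (degrees/s): [147.25, 147.25, 180, 180, 180, 180, 180].

## Interface

Orientations are given as [roll, pitch, yaw] about the fixed x, y, z axes, in that order (R = Rz(yaw) Ry(pitch) Rx(roll)).
In Python, from cell import env gives the robot as it stands. The module is installed in compiled form; this text tells all that it offers.
- The arm moves only by the tool step_arm, never from a script. Its argument "steps" is one flat list of numbers, 5 for each row, row after row: the opening, from 0 (shut) to 1 (fully open), then the shift along the tool's x, y, z in mm, then the turn about the tool's z in degrees. In form: [grip, dx, dy, dz, roll, grip, dx, dy, dz, roll, ...]. A call has 1 to 12 rows; each row shifts and turns the commanded pose from where the row before left it, along the tool's axes as they then stand; what a row does not reach is not made up. A row lasts 1/8 s, in which the tool goes at most 62.5 mm and 10.7 degrees, less where a joint would pass 70% of its speed; a pose out of reach is approached as far as the arm can. A call with a gripper value outside its range is refused whole. The fingers move at their own pace and stop on an object; "grip_force" is the grip in N (left out, the last holds). Time passes only in rows, so rows that do not move let the fingers close. It gives the time, the measured TCP pose, the force, the opening and the grip force at its end, in the units of the state.
- env.get_obs(): the state, without advancing time (a new reading comes with each control period).
- env.read_camera(name): name is "scene" or "top" or "wrist"; returns a dict with "image" (400x640x3 uint8, red, green, blue), "camera_matrix" (3x3 intrinsics, pixels), "R" (3x3) and "t" (3): a world point X has camera coordinates R X + t. Camera axes: x right, y down, z forward; pixel columns grow to the right and rows downward; lengths in m; the calibration is good to about 2 mm. A picture is of the moment at which its call begins. There is no depth.
- env.sign_off(): hands the job in; it is judged then, once.
The state is a dict: "time_s": time; "qpos": joint angles; "joint_velocities": joint speeds; "effort": joint torques, N m; "tool_pos": TCP position; "tool_rot": TCP orientation; "force": force on the tool from outside, world axes, zero at the start; "wrist_torque": the same for the moment, N m; "grip_width": finger opening in m; "grasp_force": force on a finger pad.
Only numpy, scipy, OpenCV 4.12 (cv2) and the standard library are available. Lean on these libraries where they do the work, as an engineer would, in place of code of your own. Each camera call takes 0.05 s, during which the arm holds its last target. There are 200 camera calls.

## Task

The steam oven's filter head has three cartridge bays; deep in two of them the broken-off foot of a spent cartridge is still lying, and only one is clear. Lower the new cartridge slowly into the bays to feel which one is clear, without ever forcing it against a leftover, then press it down there past the spring catches until it is fully home, and let go of it. Leave the bowl, the napkins and the jar where they are.

Things in the scene. Friction and masses are not known exactly. Their poses are not given: they have to be found in the camera images.
- cartridge_mid (a point): Centre (half-way up, z along the axis to the cap) of the new cartridge: round, white with grey foot and cap, 32 mm across, 130 mm long, 150 to 300 g, standing on its foot, whose rim is bevelled. A rib 38 mm across rings it 65 mm above the foot, bevelled from 58 to 67 mm. Hold it by the plain part, 40 mm above this point, so that the fingers stay clear of the catches.
- filter_block: The fixed filter head: grey block 90 mm (x) by 210 mm (y) by 80 mm high; origin at the centre of its underside. Three round bays open in its top, 65 mm apart along y, 34 mm across. On the +x and -x side of each mouth stands a spring catch: steel housing 26 to 42 mm off the bay's axis, 17 mm high, with an 8 mm ball facing the axis. Never load the head with more than 25 N.
- bay_a (a point): Centre of the mouth of the bay at the block's +y end, on its top face; axes as the block's. In the clear bay (any of the three) a flat grey seal disc lies on the floor, its top 56 mm below the mouth (the floors of all bays are sprung and yield 1 mm per 4 N, 5 mm at most): the cartridge is fully home when its foot rests there, its centre then 9 mm above the mouth.
- bay_b (a point): Centre of the mouth of the middle bay; axes as the block's. In each of the two bays that are not clear a loose grey leftover foot, 31 mm across, lies on the floor, its flat top 34 mm below the mouth: there the cartridge is stopped 22 mm short of home.
- bay_c (a point): Centre of the mouth of the bay at the block's -y end; axes as the block's. In a clear bay the cartridge goes down freely until its rib meets the catch balls about 11 mm short of home. They resist a push of roughly 4 to 10 N until about 5 mm short of home, then snap over the rib and hold it.
- bowl: Bystander: steel mixing bowl, 120 mm across, 60 mm high; origin at the centre of its underside.
- napkins: Bystander: pack of white napkins 160 x 110 x 50 mm; origin at the centre of its underside.
- jar: Bystander: lidded glass jar, 64 mm across, 85 mm high; origin at the centre of its underside.
Things that resemble listed ones, but are neither listed nor needed, are in the scene too. Several things look just like the part that bears cartridge_mid: the one meant starts nearest to the robot's base.

How it is judged (in metres and radians):
On the way, in this order (a step that is already met when the one before it is completed fails the run):
1. the cartridge is lifted from the counter (height (world z) of cartridge_mid above 0.1 m), for 0.1 s.
2. the cartridge is lowered slowly (under 80 mm/s) into a bay, its foot over 20 mm deep but not yet home ((horizontal distance between cartridge_mid and bay_a below 0.006 m or horizontal distance between cartridge_mid and bay_b below 0.006 m or horizontal distance between cartridge_mid and bay_c below 0.006 m) and z of cartridge_mid in the frame of bay_b between 0.0135 and 0.045 m and linear speed of cartridge below 0.08 m/s), for 0.2 s.
At the end, for the whole second after the job is handed in: The cartridge is fully home in the clear bay: foot within 2.5 mm of resting on the seal disc, past the catches, within 3 mm of the bay's axis, upright within 0.08 rad, at rest and released; the bowl, the napkins and the jar are within 30 mm of where they stood ((horizontal distance between cartridge_mid and bay_a below 0.003 m or horizontal distance between cartridge_mid and bay_b below 0.003 m or horizontal distance between cartridge_mid and bay_c below 0.003 m) and z of cartridge_mid in the frame of bay_b below 0.0115 m and angle between cartridge_mid's own z axis and vertical below 0.08 rad and linear speed of cartridge below 0.02 m/s and distance of each of bowl, napkins, jar from where it was at the start of the episode below 0.03 m); the robot touches nothing.
It fails at once if the filter head (its walls, catches and whatever lies in the bays) is loaded with more than 25 N (contact force between filter_block and anything else above 25 N).
It fails at once if the steel mixing bowl is pushed more than 30 mm (distance of bowl from where it was at the start of the episode above 0.03 m).
It fails at once if the pack of napkins is pushed more than 30 mm (distance of napkins from where it was at the start of the episode above 0.03 m).
It fails at once if the lidded jar is pushed more than 30 mm (distance of jar from where it was at the start of the episode above 0.03 m).
It also fails if it takes over 61 s, if anything falls off the work surface, if the arm or the gripper's body presses on something with over 40 N, if the wrist force passes 120 N, or if a joint passes its speed limit or range.

## Working session

There is one attempt and no reset: what is moved stays moved. The work goes in short steps, Python scripts to look and compute and a tool call to move; the robot and the scene stay as the last step left them, time stands still between calls to the robot, and variables do not carry over. Pictures are saved under pics/ and viewed, at most 10 in all, crops included, and the job is handed in when it is done.

Besides the shell and the picture viewer there is one more tool, called after "Call:" in YAML: its name, and indented under it one key for each argument. step_arm: Moves the arm, as the interface text tells. Its arguments: {"type":"object","properties":{"steps":{"type":"array","items":{"type":"number"}},"grip_force":{"type":"number"}},"required":["steps"]}

```bash
mkdir -p pics
cat > h.py <<'E'
import numpy as np,cv2,pickle
from cell import env
def snap(n,f):
    c=env.read_camera(n); cv2.imwrite(f'pics/{f}.png',c['image'][:,:,::-1]); pickle.dump(c,open(f'pics/{f}.pkl','wb')); return c
def ld(f): return pickle.load(open(f'pics/{f}.pkl','rb'))
def ray(c,p):
    K,R,t=[np.array(c[k]) for k in('camera_matrix','R','t')]
    d=R.T@np.linalg.solve(K,[p[0],p[1],1.]); return -R.T@t,d/np.linalg.norm(d)
def tri(*cp):
    A=np.zeros((3,3));b=np.zeros(3);L=[ray(c,p) for c,p in cp]
    for o,d in L:
        M=np.eye(3)-np.outer(d,d);A+=M;b+=M@o
    X=np.linalg.solve(A,b); return X,[np.linalg.norm(np.cross(X-o,d)) for o,d in L]
def atz(c,p,z):
    o,d=ray(c,p); return o+d*(z-o[2])/d[2]
def proj(c,X):
    q=c['camera_matrix']@(c['R']@np.array(X)+c['t']); return q[:2]/q[2]
def crop(f,x,y,w,h,s,o):
    im=cv2.imread(f'pics/{f}.png')[y:y+h,x:x+w]; cv2.imwrite(f'pics/{o}.png',cv2.resize(im,None,fx=s,fy=s,interpolation=cv2.INTER_CUBIC))
E
python3 - <<'E'
from h import *
for n in('scene','top'):
    c=snap(n,n+'0'); print(n,-c['R'].T@c['t'])
a=cv2.imread('pics/scene0.png');b=cv2.imread('pics/top0.png')
o=env.get_obs();print(o['tool_pos'],o['tool_rot'],o['force'],o['time_s'],o['grip_width'])
E
```

```text
scene [1.18014221 0.40149826 0.75240177]
top [ 0.49604538 -0.01400742  1.19189542]
[0.20492601 0.61666016 0.40379133] [-1.79903953e+02  5.40733382e-03  1.61622666e+02] [0.15911706 0.01350226 0.76229527] 0.1 0.08667719912759564
```

View pics/scene0.png

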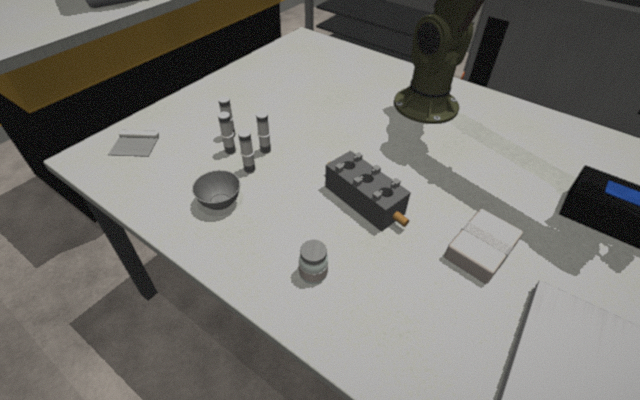

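View pics/top0.png

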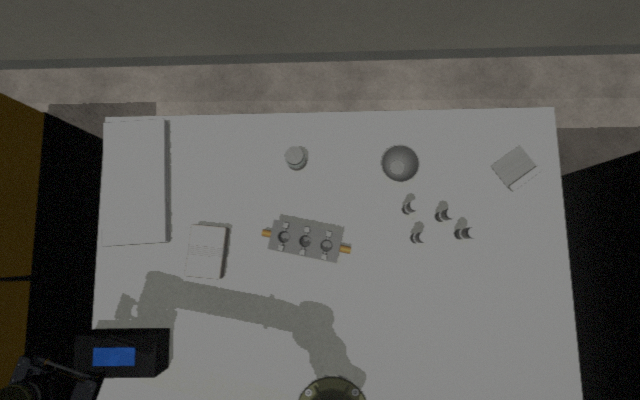

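Top view: four cartridges at px (409,208), (443,215), (417,238) and (463,233). The block is at (306,239), the bowl at (400,163), the napkins at (207,250), the jar at (296,157) and the base at (333,395). The one at (417,238) looks nearest the base; in the scene view it should be the one at (263,130). I'll enlarge both to confirm.

Run:
```python
from h import *
crop('scene0',200,90,80,90,5,'a'); crop('scene0',310,140,110,95,4,'b'); crop('top0',390,190,90,60,5,'c'); crop('top0',255,205,105,65,4,'d')
ims=[cv2.imread(f'pics/{k}.png') for k in 'abcd']
W=800;cv=np.zeros((600,800,3),np.uint8)
a,b,c,d=ims
out=np.zeros((760,900,3),np.uint8)
out[:a.shape[0],:a.shape[1]]=a; out[:b.shape[0],450:450+b.shape[1]]=b
out[455:455+c.shape[0],:c.shape[1]]=c; out[455:455+d.shape[0],455:455+d.shape[1]]=d
print([i.shape for i in ims]); cv2.imwrite('pics/mix.png',cv2.resize(out,None,fx=.78,fy=.78,interpolation=cv2.INTER_AREA))
```

```text
[(450, 400, 3), (380, 440, 3), (300, 450, 3), (260, 420, 3)]
```

View pics/mix.png

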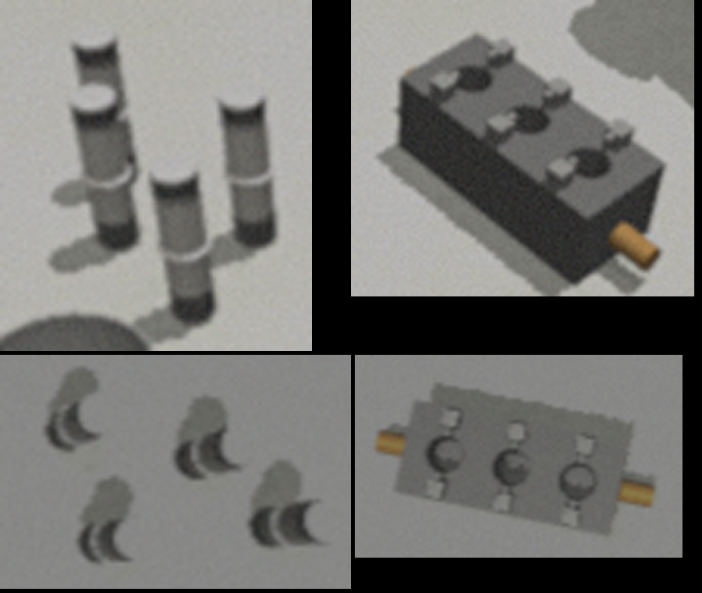

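Run:
```python
from h import *
s,t=ld('scene0'),ld('top0')
print('feet from scene, px in top:')
for n,p,z in[('right',(265.9,150.3),0),('front',(249.7,170.5),0),('left',(230.3,151.3),0),('rightcap',(262,115.1),.13),('frontcap',(245,135),.13),('leftcap',(224.9,114.9),.13),('backcap',(224.4,100.8),.13)]:
    X=atz(s,p,z);print(n,X.round(4),np.hypot(*X[:2]).round(3),proj(t,[*X[:2],0]).round(1),proj(t,[*X[:2],.13]).round(1))
for n,ps,pt in[('a',(386.6,192.2),(283.8,236.7)),('b',(367.4,178.1),(305,240.9)),('c',(348.8,165),(326.5,245.4))]:
    print(n,tri((s,ps),(t,pt)),atz(s,ps,.08).round(4),atz(t,pt,.08).round(4))
```

```text
feet from scene, px in top:
right [ 0.5244 -0.2685  0.    ] 0.589 [413.3 237.7] [423.1 236.4]
front [ 0.6198 -0.2443  0.    ] 0.666 [404.4 208. ] [413.  203.1]
left [ 0.5925 -0.3492  0.    ] 0.688 [437.7 215.9] [450.4 211.9]
rightcap [ 0.5303 -0.2634  0.13  ] 0.592 [411.6 235.8] [421.2 234.4]
frontcap [ 0.624  -0.2372  0.13  ] 0.668 [402.1 206.7] [410.4 201.7]
leftcap [ 0.5918 -0.3441  0.13  ] 0.685 [436.1 216.1] [448.6 212.2]
backcap [ 0.543  -0.3966  0.13  ] 0.672 [453.5 231.1] [468.2 229.1]
a (array([0.53096513, 0.13577356, 0.07370927]), [np.float64(0.0020540341572236704), np.float64(0.0020540341572237533)]) [0.5358 0.1399 0.08  ] [0.5317 0.1331 0.08  ]
b (array([0.51726587, 0.07220856, 0.07449933]), [np.float64(0.002186263647203366), np.float64(0.0021862636472032107)]) [0.5215 0.0767 0.08  ] [0.5182 0.0699 0.08  ]
c (array([0.50317656, 0.00749433, 0.07401283]), [np.float64(0.001498244893296445), np.float64(0.0014982448932964047)]) [0.5084 0.0122 0.08  ] [0.5039 0.0061 0.08  ]
```

The right-hand one at scene (263,130) projects to top (413,238), 0.59 m from the base; the others lie at 0.67 to 0.69 m. So it is the one meant, at about (0.527,-0.267). The bays lie about 65 mm apart and the block yaw is about -12°. Next I move over the block, using the wrist camera on the way.

Call:
step_arm:
  steps: [1,-50,-26.5,0,0,1,-50,-26.5,0,0,1,-50,-26.5,0,0,1,-50,-26.5,0,0,1,-50,-26.5,0,0,1,-50,-26.5,0,0,1,-50,-26.5,0,0,1,-23,-47,0,0,1,-23,-47,0,0,1,-23,-47,0,0,1,-23,-47,0,0,1,-23,-47,0,0]

```text
time_s: 1.6
tool_pos: [0.5135, 0.0694, 0.4045]
tool_rot: [180.0, -0.0, 161.6]
force: [0.2, 0.4, 0.3]
grip_width: 0.087
grasp_force: 0.0
```

Run:
```python
from h import *
c=snap('wrist','w1'); o=env.get_obs();print(o['tool_pos'],o['tool_rot'],o['force'],np.abs(o['joint_velocities']).max(),-c['R'].T@c['t'])
for z in(.08,.13):
  for X in([.531,.135,z],[.5175,.0715,z],[.5035,.0075,z],[.527,-.267,z]): print(proj(c,X))
```

```text
[0.51429964 0.06089862 0.40478211] [-1.79750356e+02  1.18223273e-01  1.61042967e+02] [ 0.55157371 -6.46924317  0.46975136] 8.365805181399478 [0.44721513 0.09099169 0.38458869]
[378.69309039 184.74483829]
[320.09185311 191.11533726]
[261.58592803 197.13713125]
[ 57.47443023 283.94904546]
[390.06226192 196.07908699]
[320.69541351 203.53353482]
[251.58497642 210.56548673]
[ 14.96304284 310.33130832]
```

View pics/w1.png

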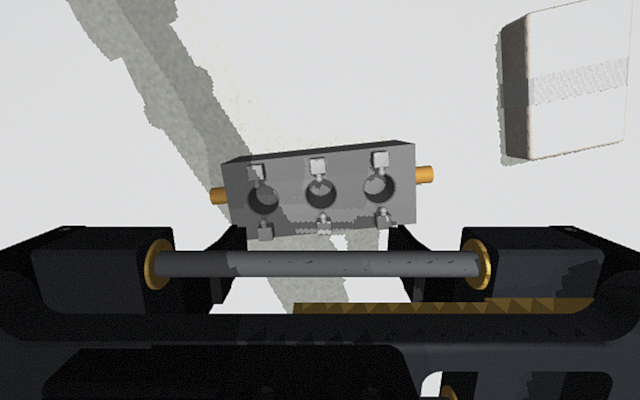

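Wrist view: the bay mouths are at about (263,199), (320,193) and (379,188), within 2-4 px of prediction. The arm was still settling, so I'll take a settled picture and an enlarged crop.

Run:
```python
from h import *
snap('wrist','tmp');snap('wrist','tmp')
c=snap('wrist','w2'); o=env.get_obs();print(o['tool_pos'],o['tool_rot'],o['force'],np.abs(o['joint_velocities']).max(),-c['R'].T@c['t'],c['camera_matrix'])
crop('w2',220,135,205,110,3.9,'w2c')
```

```text
[0.51360577 0.07009996 0.40459093] [ 1.79977790e+02 -2.95567237e-02  1.61462211e+02] [ 1.01429724  0.79179689 -0.05701135] 2.5678923498416935 [0.4477158  0.08956373 0.38475648] [[282.60875423   0.         317.00865598]
 [  0.         282.60875423 198.93339306]
 [  0.           0.           1.        ]]
```

View pics/w2c.png

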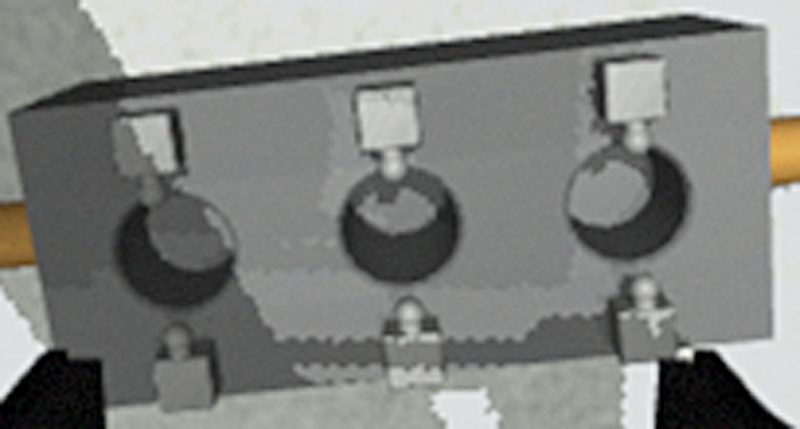

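Crop: the mouth centres in px are c (177,249.5), b (401,226), a (627.5,201). The lit discs inside sit at different depths, and b looks deepest. I'll compute positions.

Run:
```python
from h import *
c=ld('w2');s,t=ld('scene0'),ld('top0')
P={}
for n,p,ps,pt in[('a',(627.5,201),(386.6,192.2),(283.8,236.7)),('b',(401,226),(367.4,178.1),(305,240.9)),('c',(177,249.5),(348.8,165),(326.5,245.4))]:
    q=(220+(p[0]+.5)/3.9-.5,135+(p[1]+.5)/3.9-.5)
    X,e=tri((c,q),(s,ps),(t,pt)); P[n]=atz(c,q,.08)
    print(n,P[n].round(4),X.round(4),np.round(e,4))
    for d in(.034,.056):
        m=proj(c,P[n]-[0,0,d]); r=282.6*.0155/(.305+d); print('  disc',d,((m-[220,135])*3.9).round(0),round(r*3.9))
d=P['a']-P['c'];print(np.hypot(*d[:2]),np.degrees(np.arctan2(-d[0],d[1])),np.mean(list(P.values()),0))
```

```text
a [0.5341 0.1343 0.08  ] [0.533  0.1356 0.0762] [0.0023 0.0029 0.0023]
  disc 0.034 [602. 176.] 50
  disc 0.056 [589. 163.] 47
b [0.5204 0.0714 0.08  ] [0.5191 0.0721 0.0768] [0.0022 0.0031 0.0022]
  disc 0.034 [398. 199.] 50
  disc 0.056 [396. 185.] 47
c [0.5063 0.0085 0.08  ] [0.5051 0.0079 0.0763] [0.002  0.0022 0.0021]
  disc 0.034 [195. 220.] 50
  disc 0.056 [205. 205.] 47
0.12890803147631388 -12.435996467253673 [0.52026679 0.07138314 0.08      ]
```

Spacing is 129 mm (130 expected) and the yaw is -12.4°. The disc edges suggest that b is clear and that a and c are blocked; I'll feel it to be sure. Now to the cartridge for a close look.

Call:
step_arm:
  steps: [1,-21.3,-39.7,0,0,1,-21.3,-39.7,0,0,1,-21.3,-39.7,0,0,1,-21.3,-39.7,0,0,1,-21.3,-39.7,0,0,1,-21.3,-39.7,0,0,1,-21.3,-39.7,0,0,1,-21.3,-39.7,0,0,1,0,0,0,0,1,0,0,0,0,1,0,0,0,0]

```text
time_s: 3.18
tool_pos: [0.5761, -0.2816, 0.4045]
tool_rot: [179.9, -0.0, 161.8]
force: [-0.7, -0.0, -0.1]
grip_width: 0.087
grasp_force: 0.0
```

Run:
```python
from h import *
c=snap('wrist','w3'); o=env.get_obs();print(o['tool_pos'],o['tool_rot'],-c['R'].T@c['t'])
print(proj(c,[.527,-.267,.13]),proj(c,[.527,-.267,0]))
crop('w3',200,60,260,180,3,'w3c')
```

```text
[ 0.57589804 -0.281862    0.40467449] [ 1.79926554e+02 -1.03044924e-02  1.61803222e+02] [ 0.50972553 -0.26019556  0.38460317]
[315.1584166 144.7071553] [315.55954861 137.48806702]
```

View pics/w3c.png

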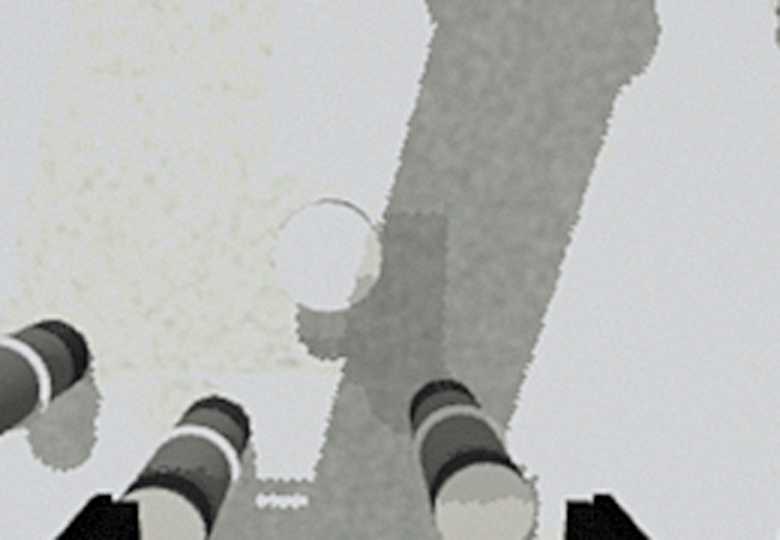

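The cap is at crop (328,256), so image px (309,145). Its diameter of 106 crop px matches 32 mm at z=0.13.

Run:
```python
from h import *
c=ld('w3');s,t=ld('scene0'),ld('top0')
X=atz(c,(309,145),.13);print(X,tri((c,(309,145)),(s,(262,115.1))))
T=np.array([.5759,-.2819,.4047]);d=X-T
R=cv2.Rodrigues(np.zeros(3))[0]
from scipy.spatial.transform import Rotation as Ro
R=Ro.from_euler('xyz',[180,0,161.7],degrees=True).as_matrix();print('tool delta',(R.T@[d[0],d[1],.105+.164-T[2]])*1000)
```

```text
[ 0.52553792 -0.2722716   0.13      ] (array([ 0.52480847, -0.27136047,  0.12379811]), [np.float64(0.001636832445165587), np.float64(0.0016368324451654715)])
tool delta [ 50.83829172  -6.67186452 135.7       ]
```

Call:
step_arm:
  steps: [1,25.4,-3.3,0,0,1,25.4,-3.4,0,0,1,0,0,40,0,1,0,0,40,0,1,0,0,30,0,1,0,0,15.7,0,1,0,0,10,0,1,0,0,0,0,0,0,0,0,0,0,0,0,0,0,0,0,0,0,0,0,0,0,0,0]
  grip_force: 35

```text
time_s: 4.72
tool_pos: [0.525, -0.2743, 0.2693]
tool_rot: [180.0, 0.0, 161.6]
force: [-0.5, 0.2, -0.7]
grip_width: 0.0548
grasp_force: 0.0
```

Call:
step_arm:
  steps: [0,0,0,0,0,0,0,0,0,0,0,0,0,0,0]

```text
time_s: 5.1
tool_pos: [0.5249, -0.2743, 0.269]
tool_rot: [180.0, 0.0, 161.6]
force: [0.2, 0.1, 0.1]
grip_width: 0.0314
grasp_force: 35.0
```

Gripped at 31.4 mm with 35 N. Now lift and carry over bay b.

Call:
step_arm:
  steps: [0,0,0,-20,0,0,0,0,-45,0,0,0,0,-45,0,0,0,0,-45,0,0,14.2,40.8,0,0,0,14.2,40.8,0,0,0,14.2,40.8,0,0,0,14.2,40.8,0,0,0,14.2,40.8,0,0,0,14.2,40.8,0,0,0,14.2,40.8,0,0,0,14.2,40.8,0,0]

```text
time_s: 6.6
tool_pos: [0.5197, 0.0722, 0.4253]
tool_rot: [180.0, 0.1, 161.6]
force: [0.0, 0.2, -2.2]
grip_width: 0.0312
grasp_force: 35.0
```

Call:
step_arm:
  steps: [0,0,0,20,0,0,0,0,15,0,0,0,0,0,0,0,0,0,0,0]

```text
time_s: 7.1
tool_pos: [0.5203, 0.0704, 0.3898]
tool_rot: [180.0, 0.0, 161.5]
force: [-1.4, 0.0, -2.1]
grip_width: 0.0313
grasp_force: 35.0
```

Run:
```python
from h import *
c=snap('wrist','w4');o=env.get_obs();print(o['tool_pos'],o['tool_rot'],o['force'],o['grip_width'])
s=snap('scene','s4');t=snap('top','t4')
print(proj(c,[.5203,.0714,.08]),proj(s,[.5203,.0714,.08]))
p=proj(s,[.5203,.0714,.12]).astype(int)
crop('s4',p[0]-50,p[1]-75,100,130,4,'b');crop('w4',200,150,240,180,1.65,'a')
q=proj(t,[.5203,.0714,.12]).astype(int);
b=cv2.imread('pics/b.png');a=cv2.imread('pics/a.png');print(p,q,a.shape)
out=np.zeros((520,800,3),np.uint8);out[:520,:400]=b;out[:a.shape[0],402:402+a.shape[1]]=a;cv2.imwrite('pics/m4.png',out)
```

```text
[0.52032524 0.07058398 0.38994545] [1.79952699e+02 6.25028376e-02 1.61542093e+02] [ 0.67435837  1.13063442 -2.03918948] 0.03153951415405158
[317.93156091 190.89396073] [365.83894224 176.96756217]
[367 164] [303 239] (297, 396, 3)
```

View pics/m4.png

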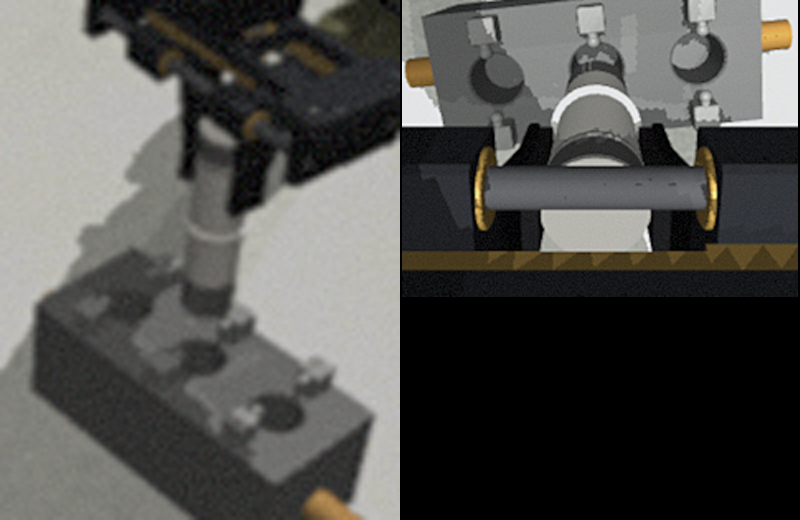

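Run:
```python
from h import *
s=ld('s4');f=lambda X:(proj(s,X)-[317,89])*4
B=np.array([.5203,.0714,.08]);z=.3899-.164-.105
print(z,f(B),f([*B[:2],z]),f(B+[.005,0,0])-f(B),f(B+[0,.005,0])-f(B))
g=cv2.cvtColor(cv2.imread('pics/b.png'),cv2.COLOR_BGR2GRAY)
for r in(270,280,290,295,300,305,310,315,320):print(r,g[r,170:246:4])
```

```text
0.12090000000000002 [195.35576894 351.8702487 ] [202.07171574 302.5627647 ] [-4.21943747  4.32096699] [6.80110124 3.30983217]
270 [100  89  76  80  80  86  95 101 100 102 107 103 102 105 100  94 110 153
 176]
280 [ 65  57  65  61  61  73  90 101 102 105 106 103 106 102  98  90 116 167
 185]
290 [100  99  96  64  47  48  57  58  67  63  61  65  66  57  56  63 112 171
 187]
295 [101 107  95  67  42  52  54  52  49  52  51  50  49  47  49  78 135 179
 188]
300 [106 103  92  62  48  53  52  56  55  52  51  53  52  50  52  88 142 171
 187]
305 [104 104  98  77  59  56  56  57  53  52  52  56  46  45  55  85 132 152
 159]
310 [102 107 103  96  79  63  56  53  51  47  49  46  53  50  69 106 133 134
 137]
315 [103 102 104 101  94  89  76  65  66  67  62  63  59  62  91 125 138 135
 136]
320 [102 105 104 104 108 111 103  92  89  89  87  92  90 101 119 122 117 130
 126]
```

The foot lies over the bay within about 2 mm. I'll lower it slowly and feel.

Call:
step_arm:
  steps: [0,0.2,0.7,8,0,0,0,0,8,0,0,0,0,8,0,0,0,0,6,0,0,0,0,4,0,0,0,0,3,0,0,0,0,2,0,0,0,0,0,0,0,0,0,0,0]

```text
time_s: 8.38
tool_pos: [0.5201, 0.072, 0.3503]
tool_rot: [180.0, 0.0, 161.6]
force: [-0.2, 0.1, -2.3]
grip_width: 0.0311
grasp_force: 35.0
```

Call:
step_arm:
  steps: [0,0,0,1.5,0,0,0,0,1.5,0,0,0,0,0,0,0,0,0,0,0]

```text
time_s: 8.88
tool_pos: [0.5201, 0.072, 0.3471]
tool_rot: [180.0, 0.0, 161.6]
force: [-0.2, 0.1, -2.6]
grip_width: 0.0314
grasp_force: 35.0
```

Call:
step_arm:
  steps: [0,0,0,1.5,0,0,0,0,1.5,0,0,0,0,0,0,0,0,0,0,0]

```text
time_s: 9.38
tool_pos: [0.5201, 0.0719, 0.3441]
tool_rot: [-180.0, 0.0, 161.6]
force: [0.1, 0.3, -2.6]
grip_width: 0.0313
grasp_force: 35.0
```

Call:
step_arm:
  steps: [0,0,0,1.5,0,0,0,0,0,0,0,0,0,0,0]

```text
time_s: 9.75
tool_pos: [0.5201, 0.0719, 0.3425]
tool_rot: [-180.0, 0.0, 161.6]
force: [-0.4, -0.8, -2.8]
grip_width: 0.0313
grasp_force: 35.0
```

Call:
step_arm:
  steps: [0,0,0,1.5,0,0,0,0,1.5,0,0,0,0,1.5,0,0,0,0,0,0,0,0,0,0,0]

```text
time_s: 10.38
tool_pos: [0.52, 0.0719, 0.3379]
tool_rot: [-180.0, -0.0, 161.6]
force: [-0.0, -1.5, -3.5]
grip_width: 0.0314
grasp_force: 35.0
```

Call:
step_arm:
  steps: [0,0,0,2,0,0,0,0,2,0,0,0,0,2,0,0,0,0,0,0,0,0,0,0,0]

```text
time_s: 11.0
tool_pos: [0.52, 0.072, 0.3319]
tool_rot: [-180.0, -0.0, 161.6]
force: [1.3, -1.2, -2.9]
grip_width: 0.0313
grasp_force: 35.0
```

The foot is in, about 17 mm deep, with light side forces. I'll ease sideways slightly and go on slowly past the 34 mm leftover depth (TCP z about 0.315).

Call:
step_arm:
  steps: [0,-0.3,-0.3,2,0,0,0,0,2,0,0,0,0,2,0,0,0,0,2,0,0,0,0,2,0,0,0,0,2,0,0,0,0,0,0,0,0,0,0,0]

```text
time_s: 12.0
tool_pos: [0.5202, 0.0717, 0.32]
tool_rot: [180.0, -0.0, 161.6]
force: [-0.6, 0.5, -2.4]
grip_width: 0.0316
grasp_force: 35.0
```

Call:
step_arm:
  steps: [0,0,0,1.5,0,0,0,0,1.5,0,0,0,0,1.5,0,0,0,0,0,0,0,0,0,0,0]

```text
time_s: 12.62
tool_pos: [0.5203, 0.0716, 0.3156]
tool_rot: [180.0, 0.0, 161.6]
force: [-0.4, 0.8, -1.8]
grip_width: 0.0315
grasp_force: 35.0
```

Call:
step_arm:
  steps: [0,0,0,1,0,0,0,0,1,0,0,0,0,1,0,0,0,0,0,0,0,0,0,0,0]

```text
time_s: 13.25
tool_pos: [0.5203, 0.0716, 0.3126]
tool_rot: [180.0, 0.0, 161.6]
force: [-0.6, 0.5, -2.4]
grip_width: 0.0314
grasp_force: 35.0
```

Call:
step_arm:
  steps: [0,0,0,1,0,0,0,0,1,0,0,0,0,1,0,0,0,0,1,0,0,0,0,0,0,0,0,0,0,0]

```text
time_s: 14.0
tool_pos: [0.5203, 0.0716, 0.3086]
tool_rot: [180.0, 0.0, 161.6]
force: [0.2, -0.2, -2.0]
grip_width: 0.0311
grasp_force: 35.0
```

Call:
step_arm:
  steps: [0,0,0,1,0,0,0,0,1,0,0,0,0,1,0,0,0,0,1,0,0,0,0,0,0,0,0,0,0,0]

```text
time_s: 14.75
tool_pos: [0.5202, 0.0717, 0.3046]
tool_rot: [180.0, -0.0, 161.6]
force: [0.0, -0.7, -1.5]
grip_width: 0.0309
grasp_force: 35.0
```

It's well below the leftover height with no resistance, so bay b is clear. Now press through the catches.

Call:
step_arm:
  steps: [0,0,0,1,0,0,0,0,1,0,0,0,0,1,0,0,0,0,0,0]

```text
time_s: 15.25
tool_pos: [0.5206, 0.0716, 0.3022]
tool_rot: [180.0, 0.1, 161.6]
force: [-0.7, 0.1, 2.4]
grip_width: 0.0315
grasp_force: 35.0
```

Call:
step_arm:
  steps: [0,0,0,1,0,0,0,0,1,0,0,0,0,0,0,0,0,0,0,0]

```text
time_s: 15.75
tool_pos: [0.5206, 0.0717, 0.3003]
tool_rot: [179.9, 0.1, 161.6]
force: [-0.2, 0.2, 5.3]
grip_width: 0.0311
grasp_force: 35.0
```

Call:
step_arm:
  steps: [0,0,0,1,0,0,0,0,1,0,0,0,0,0,0,0,0,0,0,0]

```text
time_s: 16.25
tool_pos: [0.52, 0.0718, 0.2964]
tool_rot: [-180.0, -0.0, 161.6]
force: [3.2, 1.4, -5.9]
grip_width: 0.0312
grasp_force: 35.0
```

The catches snapped over: the force went from +5.3 to -5.9 N. Now the last 3-4 mm.

Call:
step_arm:
  steps: [0,0,0,1,0,0,0,0,1,0,0,0,0,0,0,0,0,0,0,0]

```text
time_s: 16.75
tool_pos: [0.5201, 0.0715, 0.2952]
tool_rot: [-180.0, -0.0, 161.6]
force: [2.1, 0.4, -6.8]
grip_width: 0.0317
grasp_force: 35.0
```

Call:
step_arm:
  steps: [0,0,0,1,0,0,0,0,0,0,0,0,0,0,0]

```text
time_s: 17.12
tool_pos: [0.5202, 0.0714, 0.2945]
tool_rot: [-180.0, -0.0, 161.6]
force: [2.5, -0.9, -4.3]
grip_width: 0.0313
grasp_force: 35.0
```

Call:
step_arm:
  steps: [0,0,0,1,0,0,0,0,0,0,0,0,0,0,0]

```text
time_s: 17.5
tool_pos: [0.5201, 0.0716, 0.2936]
tool_rot: [-180.0, -0.0, 161.6]
force: [0.1, -0.6, -1.1]
grip_width: 0.0314
grasp_force: 35.0
```

Call:
step_arm:
  steps: [0,0,0,1,0,0,0,0,0,0,0,0,0,0,0]

```text
time_s: 17.88
tool_pos: [0.5202, 0.0717, 0.2928]
tool_rot: [180.0, -0.0, 161.6]
force: [-0.4, -0.3, -0.2]
grip_width: 0.0313
grasp_force: 35.0
```

Call:
step_arm:
  steps: [0,0,0,1,0,0,0,0,0.5,0,0,0,0,0,0,0,0,0,0,0]

```text
time_s: 18.38
tool_pos: [0.5203, 0.0717, 0.2915]
tool_rot: [180.0, 0.0, 161.6]
force: [-0.6, 0.8, 5.4]
grip_width: 0.0317
grasp_force: 35.0
```

It rests on the sprung seal with about 7.5 N net. Release and back off upward.

Call:
step_arm:
  steps: [0.3,0,0,0,0,0.5,0,0,0,0,1,0,0,0,0,1,0,0,0,0,1,0,0,0,0,1,0,0,0,0,1,0,0,0,0,1,0,0,0,0]

```text
time_s: 19.38
tool_pos: [0.5203, 0.0716, 0.2911]
tool_rot: [180.0, 0.0, 161.6]
force: [-0.1, -0.3, -0.2]
grip_width: 0.0856
grasp_force: 0.0
```

Call:
step_arm:
  steps: [1,0,0,-10,0,1,0,0,-25,0,1,0,0,-40,0,1,0,0,-40,0,1,0,0,-30,0,1,-40,-10,0,0,1,-40,-10,0,0,1,0,0,0,0,1,0,0,0,0,1,0,0,0,0]

```text
time_s: 20.62
tool_pos: [0.5892, 0.0283, 0.4364]
tool_rot: [180.0, -0.0, 161.7]
force: [0.1, 0.5, 0.5]
grip_width: 0.087
grasp_force: 0.0
```

Run:
```python
from h import *
c=snap('wrist','w5');s=snap('scene','s5');t=snap('top','t5');o=env.get_obs();print(o['tool_pos'],o['force'],o['grip_width'],o['time_s'])
B=np.array([.5203,.0714,0]);p=proj(s,[.5203,.0714,.12]).astype(int)
print([((proj(s,B+[0,0,z])-p+[50,75])*4).round() for z in(.089+.065,.08)],proj(c,B+[0,0,.154]))
crop('s5',p[0]-50,p[1]-75,100,130,4,'b');a=cv2.imread('pics/w5.png')[60:300,120:520]
out=np.zeros((520,800,3),np.uint8);out[:520,:400]=cv2.imread('pics/b.png');out[:240,400:]=a
out[245:445,400:720]=cv2.resize(cv2.imread('pics/s5.png'),(320,200));cv2.imwrite('pics/m5.png',out)
```

```text
[0.58937595 0.02810789 0.43638471] [-0.45657003 -0.92287595  0.84676989] 0.08710466035041065 20.775
[array([208., 260.]), array([195., 352.])] [338.63897774 112.24068871]
```

View pics/m5.png

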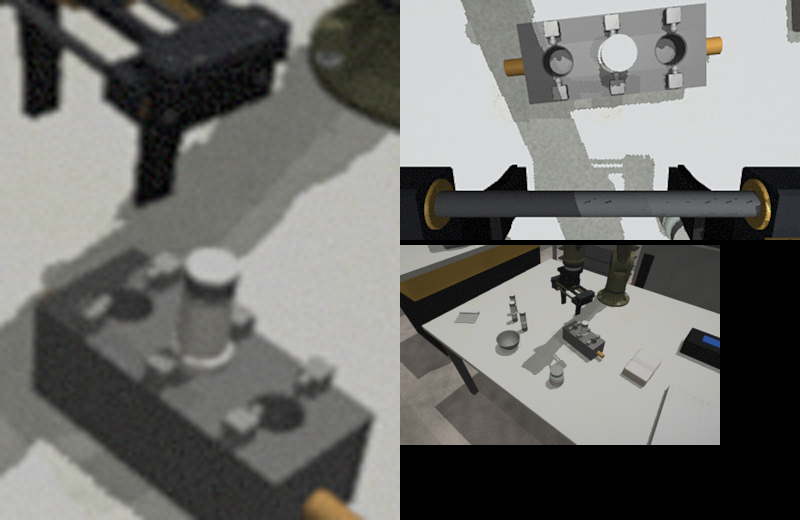

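The cartridge stands upright in bay b. Its cap is at wrist crop (617,52) against (619,52) predicted for home, its rib is below the balls, and the bystanders are unmoved. Handing in.

```bash
python3 -c "
from cell import env; print(env.sign_off())"
```

```text
the job is handed in; nothing more can be done
None
```

The new cartridge is pressed fully home in the clear middle bay (bay_b) and released, the bowl, napkins and jar look unmoved in the last picture, and the job was handed in at about 21 s.

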